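Left-handed rotor nut into the roll-top disinfecting box

TASK

Unscrew the steel nut that holds the rotor of the small centrifuge - it has a left-hand thread, so it loosens clockwise - without forcing it, and set it down upright on the steel tray. Then take it again by the two ends of its bar, lower it gently (do not drop it) upright into the narrow slot of the roll-top box, and roll the box's curved cover fully shut. Leave the two vials on the tray and the gel bottle where they stand.

Things in the scene. Friction and masses are not known exactly. Their poses are not given: they have to be found in the camera images.
- centrifuge: small white bench centrifuge, fixed, block 170 (x) x 180 (y) x 140 mm high, with a round open chamber 92 mm across in its top, the rotor and the nut in it. Origin: centre of its underside; z up; front (dial) faces its -x. Chamber and spindle axis are vertical through the origin. It may stand to the left or right of the tray (it changes places with the roll-top box)
- spindle (a point): spindle axis at the nut's seat, 92 mm above the table, 48 mm below the chamber's rim. Left-hand thread: turned clockwise seen from above the nut rises 3 mm per rad (2 mm axial play), stays where let go, is free after 2.3 rad (2.8 does no harm); then lifts straight off, 20 mm more to clear. The other way it jams within 0.5 rad
- nut: loose steel nut, 0.13 kg, 42 mm high: a round sleeve 34 mm across and 24 mm high, open below, with a flat grip bar on top, 66 mm long along the nut's x, 18 mm thick along its y, 18 mm high (24 to 42 mm above the origin). Origin: centre of the sleeve's lower edge; z up along the sleeve. Screwed home at the start, its x along the centrifuge's x
- nut_bar (a point): centre of the nut's grip bar, 33 mm above the nut's origin. In the chamber there is about 35 mm clear on either side of the bar's flat sides but only 13 mm beyond its ends, so there it is gripped across its 18 mm thickness, with fingers only part open
- tray: fixed flat steel tray 190 (x) x 140 (y) mm, floor 4 mm above the table, rim 12 mm high. Origin: centre of its underside. The vials stand in its +x half
- tray_spot (a point): free place on the tray's floor, 35 mm towards -x from the tray's centre
- rollbox: fixed grey roll-top box 124 (x) x 156 (y) x 93 mm high, rear housing 68 mm high out to x = 92 mm. Origin: centre of its underside; front faces its -x. In its flat top one straight-walled slot, 40 mm wide (x), 130 mm long (y), 50 mm deep, centred on the origin. Low end rails at y = 71 to 78 mm either side, up to 106 mm high
- slot (a point): centre of the slot's floor, 43 mm above the table; the nut stands here with its bar along the box's y
- cover (a joint): curved slatted aluminium cover of the roll-top box, rad: 0 shut, up to 1.45 rolled back to +x; starts 1.2 to 1.45. Turns about the line through the box's (x 0, z 39 mm) parallel to its y; slats' outer radius 75 mm, 140 mm wide, front edge 40 degrees ahead (-x) of straight up when shut. About 2 N at the handle moves it; it stays where left
- cover_handle (a point): middle of the cover's handle, a dark round bar 10 mm thick and 70 mm long along the box's y, carried on two legs 100 mm from the turning line (25 mm clear of the slats), at 30 degrees ahead (-x) of straight up when shut. The bar can be pushed from behind (+x side) with closed fingers
- vial_a: capped vial 20 mm across, 48 mm high, standing on the tray; origin centre of its underside
- vial_b: second such vial on the tray
- gel: gel bottle 60 mm across, 170 mm high, at the back of the table; origin centre of its underside

How it is judged (in metres and radians):
On the way, in this order (a step that is already met when the one before it is completed fails the run):
1. the nut is being wound up its thread (turned clockwise more than a radian, still on the spindle) (angle between the x axis of nut and the x axis of centrifuge, either way round above 1 rad and z of nut in the frame of spindle between 0.0015 and 0.0095 m and horizontal distance between nut and spindle below 0.004 m), for 0.1 s.
2. the nut stands upright on the tray, let go (contact force between nut and tray above 0.3 N and contact force between the fingers and nut below 0.1 N and angle between nut's own z axis and vertical below 0.1 rad and linear speed of nut below 0.03 m/s), for 0.2 s.
3. the nut stands upright on the floor of the slot, let go (z of nut in the frame of slot between -0.004 and 0.004 m and horizontal distance between nut and slot below 0.033 m and angle between nut's own z axis and vertical below 0.1 rad and contact force between the fingers and nut below 0.1 N), for 0.2 s.
At the end, for the whole second after the job is handed in: The nut stands upright (within 0.1 rad) and still on the floor of the slot (within 4 mm of height, anywhere along the slot), and the cover is shut to within 0.08 rad (z of nut in the frame of slot between -0.004 and 0.004 m and horizontal distance between nut and slot below 0.033 m and angle between nut's own z axis and vertical below 0.1 rad and linear speed of nut below 0.02 m/s and value of joint cover below 0.08 rad); the robot touches nothing.
It fails at once if the nut is forced against the centrifuge (over 80 N) (contact force between nut and centrifuge above 80 N).
It fails at once if the nut is dropped into the slot (horizontal distance between nut and slot below 0.035 m and z of nut in the frame of slot below 0.045 m and linear speed of nut above 0.4 m/s).
It fails at once if a vial or the gel bottle is moved more than 20 mm (distance of any of vial_a, vial_b, gel from where it was at the start of the episode above 0.02 m).
It also fails if it takes over 72 s, if anything falls off the work surface, if the arm or the gripper's body presses on something with over 40 N, if the wrist force passes 120 N, or if a joint passes its speed limit or range.

ROBOT

A 7-joint arm with a two-finger parallel gripper is mounted at the origin on the work surface. World frame = base frame: x ahead of the robot, y to its left, z up, the work surface at z = 0. Lengths are in mm, angles in rad, forces in N, time in s.
With the tool pointing down it reaches from about 400 to 850 mm from the base axis. Payload 10.4 kg.
Tool frame: the origin (TCP) lies midway between the tips of the shut fingers; the grasp point (between the pads) lies 19 mm behind it; z points along the fingers, y is the line along which they close (so a half turn about z gives the same grasp; the last joint's range is limited). The gripper opens to 85 mm and grips with 20 to 120 N. Pads are 22 mm wide; open, the fingers measure 114 mm over their backs; the gripper's body (76 mm by 85 mm) begins 54 mm behind the grasp point. The pads swing forward as they close: fully open they stand 13 mm farther back than shut.
Start: joints at [1.262, 0.332, -0.065, 1.46, 0.022, 1.35, -0.088], TCP at [176.224, -599.663, 231.338] pointing down, gripper open.
Joint ranges: [-2.6, 2.6], [-0.5, 2.12], [-1.47, 1.34], [0.16, 2.42], [-1.27, 4.41], [0.06, 2.06], [-2.6, 2.6]. Speed limits (rad/s): [2.22, 2.22, 2.79, 2.79, 3.14, 3.14, 3.14].

INTERFACE

Orientations are given as a unit quaternion [w, x, y, z].
In Python, from rig import * gives the robot as it stands.
- The arm moves only by the shell command python3 -m creep 'ROWS' [OPENING]. ROWS is JSON, a list of rows, each a list of 2 entries, a list of its own where there are three numbers: the shift along the world's x, y, z in mm, then the turn about the world's z in rad. A call has exactly 5 rows; each row is the pose to reach, as a shift and turn from the pose commanded when the call began; what a row does not reach only later rows make up. A row lasts 1/10 s, in which the tool goes at most 50 mm and 8.59 degrees, less where a joint would pass 70% of its speed; a pose out of reach is approached as far as the arm can. A call with a gripper value outside its range is refused whole. OPENING is the finger opening in mm, from 0 to 85.4, set as the call begins (- or left out, the last holds). The fingers move at their own pace and stop on an object; the grip force is fixed at half the most. Time passes only in rows, so rows that repeat a pose let the fingers close, or fill a call up. It gives the time, the measured TCP pose, the force, the opening and the grip force at its end, in the units of the state.
- sense(): the state, without advancing time (a new reading comes with each control period).
- grab_frame(name): name is "side" or "top"; returns a dict with "image" (384x512x3 uint8, red, green, blue), "mtx" (3x3 intrinsics, pixels), "rvec" (rotation vector, rad) and "tvec" (3), from world to camera coordinates, as OpenCV has them. Camera axes: x right, y down, z forward; pixel columns grow to the right and rows downward; lengths in mm; the calibration is good to about 2 mm. A picture is of the moment at which its call begins. There is no depth.
- close_job(): hands the job in; it is judged then, once.
The state is a dict: "time_s": time; "joint_positions": joint angles; "qvel": joint speeds; "tau": joint torques, N m; "position": TCP position; "orientation": TCP orientation; "force": force on the tool from outside, world axes, zero at the start; "moment": the same for the moment, N m; "width": finger opening in mm; "gripper_force": force on a finger pad.
Only numpy, scipy, OpenCV 4.12 (cv2) and the standard library are available. Lean on these libraries where they do the work, as an engineer would, in place of code of your own. Each camera call takes 0.05 s, during which the arm holds its last target. There are 200 camera calls.

## Working session

There is one attempt and no reset: what is moved stays moved. The work goes in short steps, Python scripts to look and compute and a shell command to move; the robot and the scene stay as the last step left them, time stands still between calls to the robot, and variables do not carry over. Pictures are saved under pics/ and viewed, at most 10 in all, crops included, and the job is handed in when it is done.

```bash
mkdir -p pics; ls
cat > h.py <<'E'
from rig import *
import numpy as np, cv2
def cam(f):
    R=cv2.Rodrigues(np.array(f["rvec"],float))[0]; t=np.array(f["tvec"],float).ravel(); return np.array(f["mtx"],float),R,t
def onplane(f,px,z):
    K,R,t=cam(f); d=R.T@np.linalg.inv(K)@np.array([px[0],px[1],1.]); c=-R.T@t
    return (c+d*(z-c[2])/d[2]).round(1)
def proj(f,P):
    K,R,t=cam(f); return cv2.projectPoints(np.array(P,float).reshape(-1,1,3),np.array(f["rvec"],float),np.array(f["tvec"],float),K,None)[0].reshape(-1,2).round(1)
E
python3 - <<'E'
from h import *
ims=[]
for n in("top","side"):
    f=grab_frame(n); im=f["image"]; cv2.imwrite(f"pics/{n}_0raw.png",im[:,:,::-1])
    cv2.imwrite(f"pics/{n}_0.png",cv2.resize(im[:,:,::-1],(800,600),interpolation=cv2.INTER_CUBIC))
    K,R,t=cam(f); print(n,(-R.T@t).round(), K[0,0], R.round(2).tolist())
print(sense())
E
```

```text
pics
top [ 461.   16. 1022.] 391.1631496113882 [[-0.0, -1.0, -0.01], [-0.99, 0.01, -0.17], [0.17, 0.01, -0.99]]
side [112. 489. 492.] 389.76846305020104 [[-0.69, -0.72, 0.01], [-0.34, 0.32, -0.88], [0.64, -0.61, -0.47]]
{'time_s': 0.1, 'joint_positions': array([ 1.2623795 ,  0.33281771, -0.06469226,  1.46081566,  0.02161961,
        1.34987606, -0.08852269]), 'qvel': array([ 0.00149014, -0.00230242, -0.00222286, -0.00174794,  0.00166391,
       -0.00029455, -0.00102924]), 'tau': array([ 1.06359934e-03, -6.26746774e+01,  4.91721975e-02, -3.92431605e+01,
        1.64540496e-02,  6.81300779e-03,  6.35441165e-05]), 'position': array([ 176.11423687, -599.35185661,  230.60972576]), 'orientation': array([-5.97789206e-04,  9.89806299e-01,  1.42418810e-01, -1.23412929e-04]), 'force': array([ 0.72251674,  0.29127422, -0.16106263]), 'moment': array([ 0.01960448,  0.01752552, -0.01185414]), 'gripper_force': 0.0, 'width': 85.4798824526252}
```

View pics/top_0.png

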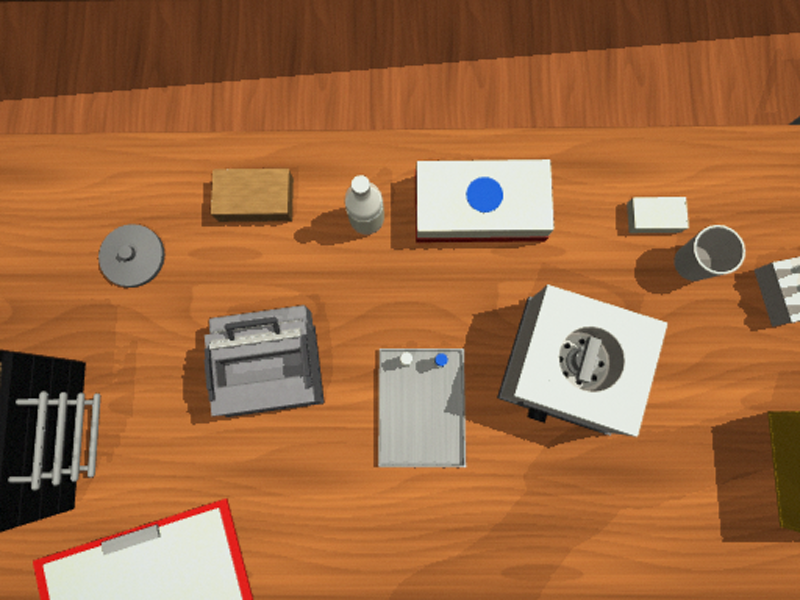

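View pics/side_0.png

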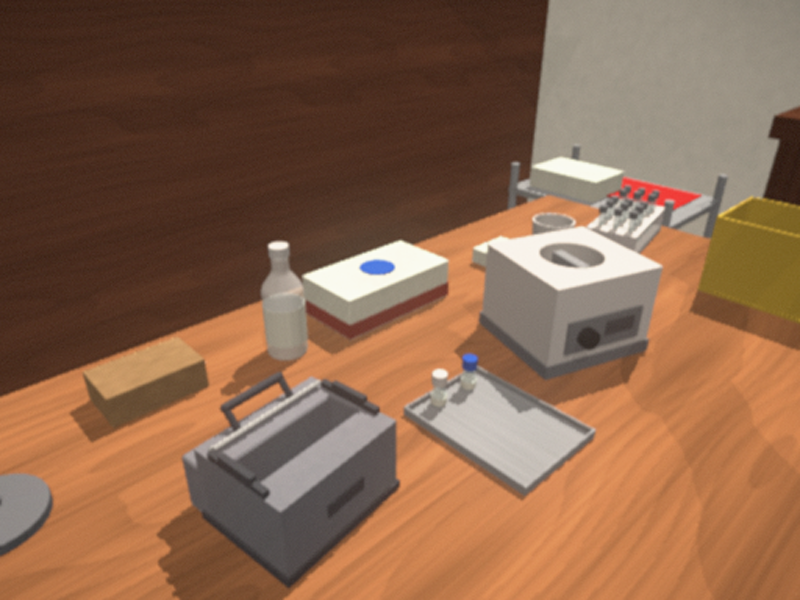

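Top view: centrifuge on the right (chamber centre about (592,358) of the 800-px view), tray in the middle (378–465, 349–467), box on the left (slot about (265,370)), vials at (406,358) and (441,360). Now to measure.

```bash
cat > m.py <<'E'
from h import *
f=grab_frame("top"); im=f["image"]
g=im.min(2)
m=(g>175).astype(np.uint8)
# centrifuge white top
roi=np.zeros_like(m); roi[175:285,315:435]=1
cs,_=cv2.findContours(m*roi,cv2.RETR_CCOMP,cv2.CHAIN_APPROX_NONE)
cs=sorted(cs,key=cv2.contourArea)[::-1]
c=cs[0]; P=np.array([onplane(f,p[0],140)[:2] for p in c],np.float32)
r=cv2.minAreaRect(P); print("centri top",r)
print(np.array(cv2.boxPoints(r)).round(1).tolist())
for h in cs[1:3]:
    if cv2.contourArea(h)<200: continue
    P=np.array([onplane(f,p[0],140)[:2] for p in h],np.float32); print("hole",cv2.minEnclosingCircle(P), cv2.fitEllipse(P))
s=0.64
for n,p,z in[("tray",(378,349),12),("tray",(465,349),12),("tray",(465,467),12),("tray",(378,467),12),("vA",(406,358),48),("vB",(441,360),48),
 ("barend",(603,334),130),("barend",(582,384),130)]: print(n,onplane(f,(p[0]*s,p[1]*s),z))
def crop(x0,y0,x1,y1,k): return cv2.resize(im[y0:y1,x0:x1,::-1],None,fx=k,fy=k,interpolation=cv2.INTER_CUBIC)
a=crop(120,185,220,275,5);b=crop(350,200,410,254,5)
cv2.imwrite("pics/c1.png",np.hstack([a,cv2.copyMakeBorder(b,0,450-b.shape[0],0,0,0)]))
E
python3 m.py
```

```text
centri top ((527.3829345703125, -256.4635009765625), (179.79669189453125, 169.8290557861328), 71.22476959228516)
[[418.1000061035156, -314.20001220703125], [578.7999877929688, -368.8999938964844], [636.7000122070312, -198.6999969482422], [475.8999938964844, -144.0]]
hole ((527.2530517578125, -256.3838195800781), 48.980812072753906) ((527.2420654296875, -258.13568115234375), (93.03356170654297, 94.41519165039062), 62.560176849365234)
tray [554.1  54.1  12. ]
tray [553.2 -89.7  12. ]
tray [364.1 -85.   12. ]
tray [364.6  54.3  12. ]
vA [536.1   8.2  48. ]
vB [532.6 -47.4  48. ]
barend [ 563.1 -279.1  130. ]
barend [ 490.9 -244.5  130. ]
```

View pics/c1.png

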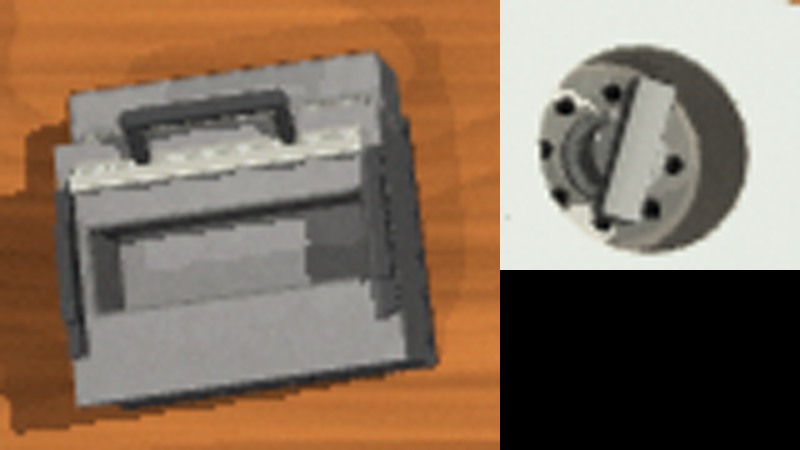

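Run:
```python
from h import *
f=grab_frame("top")
for n,p in [("FL",(78,405)),("FR",(408,362)),("slotFL",(95,316)),("slotFR",(375,281)),("slotBL",(90,232)),("slotBR",(362,192))]:
    print(n,onplane(f,(120+(p[0]-2)/5,185+(p[1]-2)/5),93))
for p in[(122,112),(287,92)]: print("handle",[onplane(f,(120+(p[0])/5,185+p[1]/5),z) for z in(60,80)])
for p in[(138,75),(173,85),(105,212),(137,222)]: print("bar",onplane(f,(350+(p[0]-2)/5,200+(p[1]-2)/5),134))
# side
g=grab_frame("side")
k=.64
for n,p,z in[("boxFLtop? ",(293,487),93),("boxFRtop",(397,424),93),("chamber",(572,257),140),("gel",(0,0),0)]:
    print(n,onplane(g,(p[0]*k,p[1]*k),z))
print("base corner",onplane(g,(291*k,580*k),0), onplane(g,(398*k,487*k),0))
```

```text
FL [448.9 301.5  93. ]
FR [468.1 146.8  93. ]
slotFL [490.3 295.3  93. ]
slotFR [506.  163.1  93. ]
slotBL [529.9 299.4  93. ]
slotBR [548.2 170.1  93. ]
handle [array([590.9, 295.1,  60. ]), array([588.2, 289.3,  80. ])]
handle [array([600.4, 213. ,  60. ]), array([597.5, 208.9,  80. ])]
bar [ 560.9 -258.   134. ]
bar [ 556.2 -273.5  134. ]
bar [ 499.1 -239.6  134. ]
bar [ 494.6 -253.7  134. ]
boxFLtop?  [463.9 279.   93. ]
boxFRtop [463.4 152.4  93. ]
chamber [ 519.  -246.2  140. ]
gel [17926.1 -3688.      0. ]
base corner [450.9 298.6   0. ] [467.4 146.5   0. ]
```

Centrifuge is at (527,-257) with yaw -0.328, box at (520,232) with yaw 0.123, tray centre at (459,-17). The sizes agree with those given (180×170, 156, 40). I'll move over the nut with the fingers part open.

```bash
python3 -m creep '[[[20,20,0],0.14],[[40,40,0],0.28],[[60,60,0],0.42],[[80,80,0],0.56],[[100,100,0],0.70]]' 40
python3 -m creep '[[[20,20,0],0.14],[[40,40,0],0.28],[[60,60,0],0.42],[[80,80,0],0.56],[[100,100,0],0.70]]'
python3 -m creep '[[[20,20,0],0.14],[[40,40,0],0.28],[[60,60,0],0.42],[[80,80,0],0.56],[[100,100,0],0.70]]'
python3 -m creep '[[[20,20,0],0.14],[[40,40,0],0.28],[[51,43,0],0.43],[[51,43,0],0.43],[[51,43,0],0.43]]'
python3 -c "
from h import *
s=sense();q=s['orientation'];print(s['position'],2*np.arctan2(q[2],q[1])-np.pi/2,q,s['joint_positions'].round(2),s['force'])"
```

```text
time_s: 0.75
position: [276.9, -498.7, 231.3]
orientation: [0.0, 0.88, 0.476, -0.0]
force: [0.7, 0.7, -0.2]
width: 40.0
gripper_force: 0.0
time_s: 1.25
position: [376.9, -398.8, 231.4]
orientation: [0.0, 0.663, 0.748, -0.0]
force: [0.5, 0.5, -0.3]
width: 40.2
gripper_force: 0.0
time_s: 1.75
position: [476.9, -298.8, 231.4]
orientation: [0.0, 0.366, 0.93, -0.0]
force: [-0.6, -1.1, 0.5]
width: 40.0
gripper_force: 0.0
time_s: 2.25
position: [526.7, -257.2, 231.0]
orientation: [-0.0, 0.165, 0.986, 0.0]
force: [-0.2, -1.1, 0.4]
width: 39.9
gripper_force: 0.0
[ 526.69750824 -257.20125215  231.04065205] 1.2400797528599723 [-3.26157499e-04  1.64605732e-01  9.86359387e-01  7.58818229e-05] [ 0.89  0.31 -0.63  1.54  0.19  1.35  1.48] [-0.21276532 -1.06309974  0.35575299]
```

```bash
python3 -m creep '[[[0,0,-20],0],[[0,0,-40],0],[[0,0,-60],0],[[0,0,-80],0],[[0,0,-90],0]]'
python3 -m creep '[[[0,0,-8],0],[[0,0,-15],0],[[0,0,-20],0],[[0,0,-21],0],[[0,0,-21],0]]'
python3 - <<'E'
from h import *
f=grab_frame("top"); im=f["image"][195:260,335:420,::-1]
g=grab_frame("side"); p=proj(g,[[527,-257,140]])[0].astype(int); i2=g["image"][p[1]-45:p[1]+45,p[0]-50:p[0]+50,::-1]
a=cv2.resize(im,(400,400*65//85),interpolation=2); b=cv2.resize(i2,(400,360),interpolation=2)
cv2.imwrite("pics/c2.png",np.hstack([cv2.copyMakeBorder(a,0,360-a.shape[0],0,0,0),b]))
E
```

```text
time_s: 2.75
position: [525.5, -257.6, 139.6]
orientation: [-0.001, 0.165, 0.986, 0.0]
force: [-0.4, 0.3, 0.2]
width: 40.1
gripper_force: 0.0
time_s: 3.25
position: [527.4, -256.7, 120.6]
orientation: [0.0, 0.162, 0.987, 0.0]
force: [0.1, -0.4, -0.5]
width: 40.0
gripper_force: 0.0
```

View pics/c2.png

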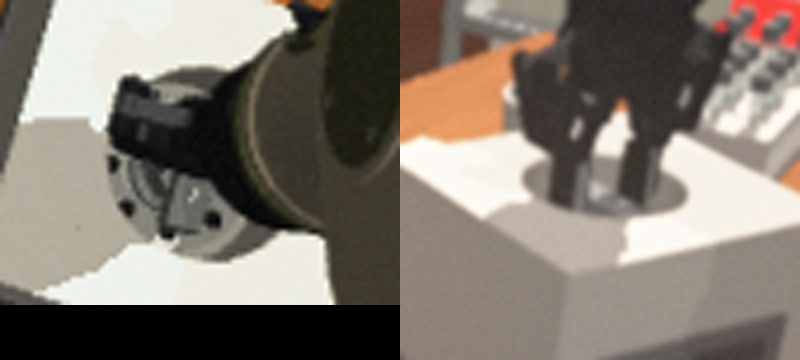

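The fingers straddle the bar inside the chamber without touching the wall, so I'll close.

```bash
python3 -m creep '[[[0,0,0],0],[[0,0,0],0],[[0,0,0],0],[[0,0,0],0],[[0,0,0],0]]' 5
python3 -m creep '[[[0,0,0],0],[[0,0,0],0],[[0,0,0],0],[[0,0,0],0],[[0,0,0],0]]'
```

```text
time_s: 3.85
position: [527.5, -256.8, 120.8]
orientation: [0.0, 0.162, 0.987, -0.0]
force: [-1.4, 0.4, 5.3]
width: 16.5
gripper_force: 60.2
time_s: 4.35
position: [527.5, -256.7, 120.8]
orientation: [0.0, 0.162, 0.987, -0.0]
force: [-1.3, 0.8, 6.3]
width: 16.4
gripper_force: 60.2
```

```bash
python3 -m creep '[[[0,0,0.8],-0.08],[[0,0,1.1],-0.16],[[0,0,1.3],-0.24],[[0,0,1.5],-0.32],[[0,0,1.7],-0.40]]'
python3 -m creep '[[[0,0,0.3],-0.08],[[0,0,0.5],-0.16],[[0,0,0.7],-0.24],[[0,0,1.0],-0.32],[[0,0,1.2],-0.40]]'
```

```text
time_s: 4.85
position: [527.0, -256.6, 121.6]
orientation: [-0.0, 0.357, 0.934, 0.0]
force: [0.4, -0.8, -2.2]
width: 16.2
gripper_force: 59.3
time_s: 5.35
position: [526.9, -256.6, 122.8]
orientation: [-0.0, 0.535, 0.845, 0.0]
force: [0.5, -0.6, -1.0]
width: 16.5
gripper_force: 59.4
```

Forces stay low, so I'll continue.

```bash
python3 -m creep '[[[0,0,0.3],-0.08],[[0,0,0.5],-0.16],[[0,0,0.7],-0.24],[[0,0,1.0],-0.32],[[0,0,1.2],-0.40]]'
python3 -m creep '[[[0,0,0.3],-0.08],[[0,0,0.5],-0.16],[[0,0,0.7],-0.24],[[0,0,1.0],-0.32],[[0,0,1.2],-0.40]]'
python3 -m creep '[[[0,0,0.3],-0.08],[[0,0,0.5],-0.16],[[0,0,0.7],-0.24],[[0,0,1.0],-0.32],[[0,0,1.2],-0.40]]'
python3 -m creep '[[[0,0,0.3],-0.08],[[0,0,0.5],-0.16],[[0,0,0.7],-0.24],[[0,0,1.0],-0.32],[[0,0,1.2],-0.40]]'
python3 -m creep '[[[0,0,0.3],-0.08],[[0,0,0.5],-0.16],[[0,0,0.5],-0.16],[[0,0,0.5],-0.16],[[0,0,0.5],-0.16]]'
```

```text
time_s: 5.85
position: [526.9, -256.4, 124.0]
orientation: [-0.0, 0.692, 0.722, -0.0]
force: [0.5, 0.4, -0.9]
width: 16.3
gripper_force: 59.4
time_s: 6.35
position: [526.9, -256.5, 125.1]
orientation: [-0.0, 0.822, 0.57, -0.0]
force: [0.2, -0.5, -0.5]
width: 16.1
gripper_force: 59.4
time_s: 6.85
position: [526.9, -256.5, 126.3]
orientation: [-0.0, 0.919, 0.395, -0.0]
force: [1.0, 0.3, -0.8]
width: 16.3
gripper_force: 59.4
time_s: 7.35
position: [526.9, -256.5, 127.5]
orientation: [-0.0, 0.979, 0.205, -0.0]
force: [-0.2, 0.4, -0.8]
width: 16.5
gripper_force: 59.4
time_s: 7.85
position: [527.1, -256.6, 128.3]
orientation: [-0.0, 0.992, 0.128, -0.0]
force: [0.6, 0.5, -1.0]
width: 16.2
gripper_force: 59.3
```

```bash
python3 -m creep '[[[0,0,1],0],[[0,0,3],0],[[0,0,5],0],[[0,0,7],0],[[0,0,9],0]]'
python3 -m creep '[[[0,0,4],0],[[0,0,8],0],[[0,0,12],0],[[0,0,18],0],[[0,0,25],0]]'
python3 -m creep '[[[0,0,20],0],[[0,0,40],0],[[0,0,60],0],[[0,0,70],0],[[0,0,70],0]]'
python3 - <<'E'
from h import *
g=grab_frame("side"); p=proj(g,[[527,-257,190]])[0].astype(int); print(p); i2=g["image"][p[1]-60:p[1]+60,p[0]-60:p[0]+60,::-1]
cv2.imwrite("pics/c3.png",cv2.resize(i2,(480,480),interpolation=2)); print(sense()['joint_positions'].round(2))
E
```

```text
time_s: 8.35
position: [527.3, -256.7, 137.8]
orientation: [0.0, 0.992, 0.128, 0.0]
force: [0.8, -0.2, -1.5]
width: 16.3
gripper_force: 59.3
time_s: 8.85
position: [527.2, -256.6, 163.0]
orientation: [-0.0, 0.992, 0.128, -0.0]
force: [-0.6, -0.5, -0.6]
width: 16.2
gripper_force: 59.3
time_s: 9.35
position: [527.9, -256.9, 234.2]
orientation: [0.001, 0.992, 0.128, 0.001]
force: [-0.1, 0.7, -2.2]
width: 16.3
gripper_force: 59.3
[368 141]
[ 0.56  0.26 -0.22  1.56  0.06  1.33 -0.98]
```

View pics/c3.png

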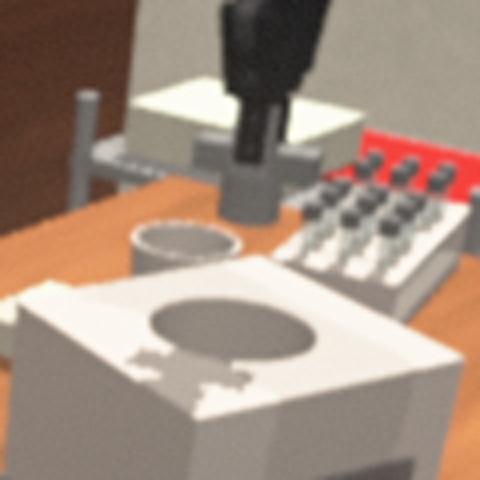

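The nut hangs upright in the gripper, clear of the chamber (about (250,170) in the crop). Next stop is the tray.

```bash
python3 -m creep '[[[-7,16,0],0.09],[[-14,32,0],0.18],[[-21,48,0],0.27],[[-28,64,0],0.36],[[-35,80,0],0.45]]'
python3 -m creep '[[[-7,16,0],0.09],[[-14,32,0],0.18],[[-21,48,0],0.27],[[-28,64,0],0.36],[[-35,80,0],0.45]]'
python3 -m creep '[[[-7,16,-5],0.09],[[-14,32,-15],0.18],[[-21,48,-30],0.27],[[-28,64,-50],0.36],[[-33,80,-65],0.41]]'
python3 -m creep '[[[0,0,-25],0],[[0,0,-50],0],[[0,0,-75],0],[[0,0,-100],0],[[0,0,-115],0]]'
python3 -m creep '[[[0,0,-4],0],[[0,0,-8],0],[[0,0,-11],0],[[0,0,-14],0],[[0,0,-16],0]]'
```

```text
time_s: 9.9
position: [491.3, -175.9, 231.1]
orientation: [-0.001, 0.938, 0.347, -0.001]
force: [-0.1, -0.5, -1.6]
width: 16.3
gripper_force: 59.3
time_s: 10.4
position: [456.3, -96.0, 231.3]
orientation: [-0.001, 0.837, 0.548, -0.001]
force: [-0.3, -0.3, -0.5]
width: 16.2
gripper_force: 59.3
time_s: 10.9
position: [422.8, -16.2, 165.5]
orientation: [-0.001, 0.708, 0.707, -0.001]
force: [0.5, 0.4, -1.4]
width: 16.5
gripper_force: 59.3
time_s: 11.4
position: [422.3, -16.6, 49.9]
orientation: [-0.001, 0.709, 0.705, -0.001]
force: [0.5, -0.9, -1.8]
width: 16.5
gripper_force: 59.3
time_s: 11.9
position: [424.5, -16.7, 36.7]
orientation: [0.0, 0.709, 0.705, 0.0]
force: [-0.3, 0.2, -0.4]
width: 16.4
gripper_force: 59.3
```

```bash
python3 -m creep '[[[0,0,-1],0],[[0,0,-2],0],[[0,0,-3],0],[[0,0,-3],0],[[0,0,-3],0]]'
python3 -m creep '[[[0,0,-0.5],0],[[0,0,-1],0],[[0,0,-1],0],[[0,0,-1],0],[[0,0,-1],0]]'
```

```text
time_s: 12.4
position: [424.2, -16.7, 33.6]
orientation: [0.0, 0.709, 0.705, 0.0]
force: [-0.1, -0.2, -0.9]
width: 16.6
gripper_force: 59.3
time_s: 12.9
position: [424.4, -16.7, 32.7]
orientation: [0.0, 0.709, 0.705, 0.0]
force: [-0.9, 0.2, 4.8]
width: 16.6
gripper_force: 60.0
```

Contact, so I'll release, rise and turn a quarter to take it by the ends.

```bash
python3 -m creep '[[[0,0,0],0],[[0,0,0],0],[[0,0,0],0],[[0,0,0],0],[[0,0,0],0]]' 45
python3 -m creep '[[[0,0,2],0],[[0,0,10],0],[[0,0,30],0],[[0,0,60],0],[[0,0,90],0]]'
python3 -m creep '[[[0,0,10],0.14],[[0,0,20],0.28],[[0,0,30],0.42],[[0,0,30],0.56],[[0,0,30],0.70]]' 85
python3 -m creep '[[[0,0,0],0.14],[[0,0,0],0.28],[[0,0,0],0.42],[[0,0,0],0.56],[[0,0,0],0.70]]'
python3 -m creep '[[[0,0,0],0.10],[[0,0,0],0.17],[[0,0,0],0.17],[[0,0,0],0.17],[[0,0,0],0.17]]'
python3 - <<'E'
from h import *
print(sense()['joint_positions'].round(2))
f=grab_frame("top"); g=grab_frame("side")
pt=proj(f,[[424,-17,46]])[0].astype(int); ps=proj(g,[[424,-17,46]])[0].astype(int); print(pt,ps)
c=lambda im,p:cv2.resize(im[max(p[1]-45,0):p[1]+45,p[0]-50:p[0]+50,::-1],(400,360),interpolation=2)
cv2.imwrite("pics/c4.png",np.hstack([c(f["image"],pt),c(g["image"],ps)]))
E
```

```text
time_s: 13.4
position: [424.2, -16.7, 32.5]
orientation: [-0.0, 0.709, 0.705, 0.0]
force: [-0.7, -0.6, -0.7]
width: 45.2
gripper_force: 0.0
time_s: 13.9
position: [423.9, -16.5, 124.0]
orientation: [-0.0, 0.709, 0.705, 0.0]
force: [-0.3, -0.2, 0.2]
width: 45.3
gripper_force: 0.0
time_s: 14.4
position: [424.5, -16.6, 153.6]
orientation: [0.001, 0.421, 0.907, 0.0]
force: [0.4, 0.9, -1.4]
width: 85.1
gripper_force: 0.0
time_s: 14.9
position: [424.2, -16.6, 153.2]
orientation: [0.0, 0.085, 0.996, 0.0]
force: [-0.4, 0.1, -0.2]
width: 85.0
gripper_force: 0.0
time_s: 15.4
position: [424.3, -16.7, 152.8]
orientation: [0.0, 0.004, 1.0, 0.0]
force: [-0.2, -0.6, 0.3]
width: 84.9
gripper_force: 0.0
[ 0.41 -0.02 -0.47  2.04 -0.01  1.13  1.51]
[270 275] [335 260]
```

View pics/c4.png

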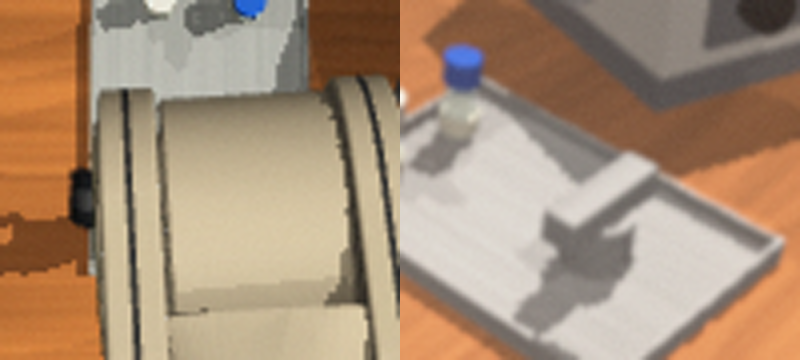

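The nut stands upright on the tray with its bar along y (side crop (605,190)); the vials are untouched. I'll lower the open fingers over the ends of the bar.

```bash
python3 -m creep '[[[0,0,-25],0],[[0,0,-50],0],[[0,0,-75],0],[[0,0,-90],0],[[0,0,-100],0]]'
python3 -m creep '[[[0,0,-10],0],[[0,0,-20],0],[[0,0,-30],0],[[0,0,-36],0],[[0,0,-39],0]]'
python3 -m creep '[[[0,0,0],0],[[0,0,0],0],[[0,0,0],0],[[0,0,0],0],[[0,0,0],0]]' 50
python3 -m creep '[[[0,0,0],0],[[0,0,0],0],[[0,0,0],0],[[0,0,0],0],[[0,0,0],0]]'
```

```text
time_s: 16.0
position: [423.6, -16.6, 51.4]
orientation: [-0.001, 0.003, 1.0, 0.0]
force: [-0.6, 0.2, 1.1]
width: 85.0
gripper_force: 0.0
time_s: 16.5
position: [424.0, -16.6, 13.0]
orientation: [-0.0, 0.003, 1.0, 0.0]
force: [-0.3, 0.0, 0.3]
width: 84.6
gripper_force: 0.0
time_s: 17.0
position: [424.6, -16.7, 14.0]
orientation: [0.0, 0.003, 1.0, -0.0]
force: [-1.7, 0.7, 5.4]
width: 65.0
gripper_force: 66.8
time_s: 17.5
position: [424.6, -16.7, 14.0]
orientation: [0.0, 0.003, 1.0, -0.0]
force: [-1.6, 0.3, 6.5]
width: 65.1
gripper_force: 66.8
```

```bash
python3 -m creep '[[[0,0,5],0],[[0,0,20],0],[[0,0,50],0],[[0,0,85],0],[[0,0,120],0]]'
python3 -m creep '[[[0,10,25],0.02],[[5,30,50],0.05],[[15,50,56],0.07],[[25,70,56],0.1],[[35,90,56],0.129]]'
python3 -m creep '[[[10,25,0],0],[[20,50,0],0],[[30,75,0],0],[[40,100,0],0],[[45,115,0],0]]'
python3 -m creep '[[[8,20,0],0],[[15,40,0],0],[[15.5,43,0],0],[[15.5,43,0],0],[[15.5,43,0],0]]'
python3 -m creep '[[[0,0,-15],0],[[0,0,-30],0],[[0,0,-45],0],[[0,0,-60],0],[[0,0,-68],0]]'
python3 -m creep '[[[0,0,0],0],[[0,0,0],0],[[0,0,0],0],[[0,0,0],0],[[0,0,0],0]]'
python3 - <<'E'
from h import *
print(sense()['joint_positions'].round(2))
f=grab_frame("top"); g=grab_frame("side")
pt=proj(f,[[520,232,93]])[0].astype(int); ps=proj(g,[[520,232,110]])[0].astype(int); print(pt,ps)
a=cv2.resize(g["image"][ps[1]-60:ps[1]+50,ps[0]-75:ps[0]+75,::-1],(800,586),interpolation=2)
cv2.imwrite("pics/c5.png",a)
E
```

```text
time_s: 18.0
position: [423.8, -16.5, 134.9]
orientation: [-0.0, 0.003, 1.0, 0.0]
force: [0.9, -0.3, -2.0]
width: 64.9
gripper_force: 66.7
time_s: 18.5
position: [459.6, 74.1, 190.1]
orientation: [0.0, -0.062, 0.998, -0.0]
force: [0.6, -0.1, -0.8]
width: 65.1
gripper_force: 66.7
time_s: 19.0
position: [504.3, 190.4, 189.6]
orientation: [-0.0, -0.062, 0.998, 0.001]
force: [-0.7, 0.3, -1.2]
width: 64.6
gripper_force: 66.7
time_s: 19.5
position: [519.6, 230.4, 189.4]
orientation: [-0.0, -0.061, 0.998, -0.0]
force: [0.2, 0.3, -1.7]
width: 65.1
gripper_force: 66.7
time_s: 20.0
position: [518.9, 230.8, 119.2]
orientation: [-0.001, -0.062, 0.998, -0.0]
force: [0.8, 0.0, -0.6]
width: 65.1
gripper_force: 66.7
time_s: 20.5
position: [520.0, 231.4, 122.0]
orientation: [0.0, -0.062, 0.998, 0.0]
force: [-0.6, -0.0, -0.8]
width: 65.0
gripper_force: 66.7
[ 0.04  0.37 -0.65  1.72  0.24  1.14  1.01]
[165 235] [190 268]
```

View pics/c5.png

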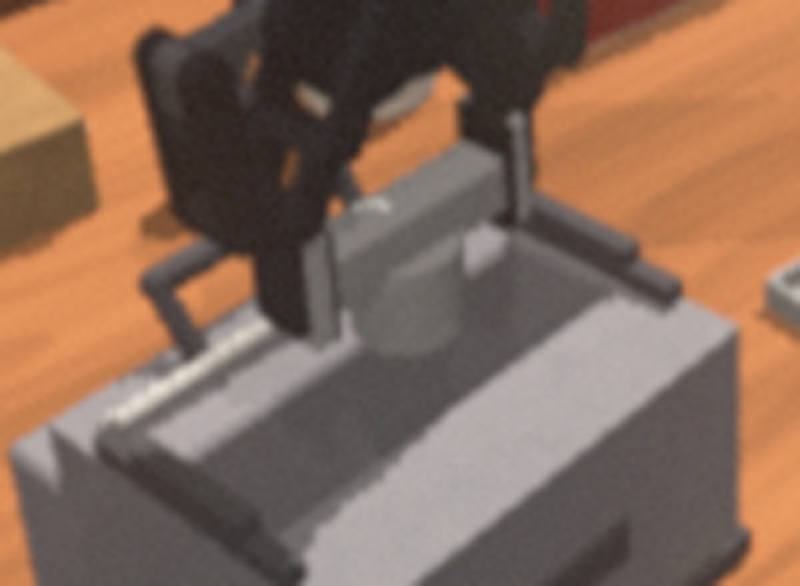

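The nut hangs level over the slot (sleeve bottom at about (405,350) in the crop). I'll check the slot's edges against the side camera.

Run:
```python
from h import *
g=grab_frame("side"); a=.125; R=np.array([[np.cos(a),np.sin(a)],[-np.sin(a),np.cos(a)]])
for n,p,z in [("front",(612,300),93),("front",(450,425),93),("front",(330,520),93),("back",(210,462),93),("back",(350,347),93),("FRcorner",(738,327),93),
  ("sleeveL",(357,325),112),("sleeveR",(463,320),112),("sleeveBot",(405,355),112)]:
    w=onplane(g,(115+p[0]/5.333,208+p[1]/5.33),z); print(n,w,(R@(w[:2]-[520,231.4])).round(1))
```

```text
front [503.3 169.   93. ] [-24.3 -59.8]
front [491.9 238.1  93. ] [-27.   10.2]
front [483.8 283.1  93. ] [-29.5  55.8]
back [524.8 294.7  93. ] [12.7 62.2]
back [539.3 239.4  93. ] [20.1  5.5]
FRcorner [467.8 149.8  93. ] [-62.  -74.5]
sleeveL [525.6 244.4 112. ] [ 7.2 12.2]
sleeveR [506.8 221.1 112. ] [-14.4  -8.6]
sleeveBot [505.5 242.1 112. ] [-13.1  12.4]
```

Run:
```python
from h import *
a=.1235; R=np.array([[np.cos(a),np.sin(a)],[-np.sin(a),np.cos(a)]])
for n in("top","side"):
    f=grab_frame(n); im=cv2.GaussianBlur(cv2.imread(f"pics/{n}_0raw.png",0),(3,3),0).astype(np.float32)
    # sample brightness along box x at several y, on plane z=93
    for y in(-50,-35,-20,0,20,35,50):
        xs=np.arange(-70,45,.5); P=np.array([[*(R.T@[x,y]+[520,231.4]),93] for x in xs]); uv=proj(f,P).astype(np.float32)
        v=cv2.remap(im,uv[:,0],uv[:,1],cv2.INTER_LINEAR).ravel(); d=np.gradient(cv2.GaussianBlur(v[None],(9,1),0).ravel())
        pk=[(float(xs[i]),round(float(d[i]),1)) for i in range(2,len(d)-2) if abs(d[i])==abs(d[i-2:i+3]).max() and abs(d[i])>1.2]
        print(n,y,pk)
```

```text
top -50 [(-67.5, -5.7), (-61.5, 8.0), (-19.5, -5.6), (-3.0, 1.4), (14.5, -3.7), (21.5, 8.2), (35.5, -1.8), (40.5, 6.2)]
top -35 [(-68.5, -6.3), (-61.0, 8.6), (-21.0, -3.1), (-16.5, -2.3), (-2.5, 3.1), (14.0, -5.0), (21.0, 9.3), (34.5, -3.0), (40.5, 6.8)]
top -20 [(-68.0, -4.6), (-60.5, 8.4), (-22.5, -1.7), (-1.5, 1.4), (12.5, -6.0), (21.5, 8.5), (35.0, -3.2), (40.5, 6.2)]
top 0 [(-68.0, -5.6), (-61.0, 7.8), (-22.5, -1.8), (-3.5, 1.3), (13.0, -6.4), (21.0, 9.1), (34.5, -2.5), (40.0, 6.5)]
top 20 [(-68.5, -3.9), (-62.0, 8.4), (-22.5, -1.7), (12.5, -7.2), (20.5, 8.5), (40.0, 6.1)]
top 35 [(-68.5, -6.2), (-62.0, 8.5), (-23.0, -1.9), (11.0, -6.7), (20.5, 9.3), (34.0, -2.6), (39.5, 7.3)]
top 50 [(-68.5, -4.5), (-61.5, 7.9), (-23.0, -2.3), (10.0, -6.0), (20.5, 9.0), (34.0, -2.1), (39.5, 6.1)]
side -50 [(-61.5, 6.4), (-20.5, -6.6), (20.0, 5.0), (38.5, -4.8), (43.5, 2.2)]
side -35 [(-61.5, 7.0), (-20.5, -6.1), (20.0, 5.0), (38.0, -5.1), (43.0, 2.7)]
side -20 [(-62.0, 7.3), (-20.5, -6.5), (19.5, 4.9), (37.5, -5.0), (43.0, 3.8)]
side 0 [(-62.0, 7.3), (-21.0, -7.1), (19.5, 5.4), (38.0, -5.5), (43.0, 3.6)]
side 20 [(-62.5, 7.6), (-21.0, -7.1), (19.0, 5.2), (36.5, -4.4), (43.0, 4.6)]
side 35 [(-62.0, 7.5), (-21.5, -6.9), (18.5, 5.3), (38.0, -5.1), (43.0, 4.4)]
side 50 [(-62.5, 7.7), (-21.5, -7.5), (18.5, 5.3), (36.5, -5.0), (43.0, 5.0)]
```

Both views agree: slot centre is within 1 mm and yaw about 0.135. Lowering gently now.

```bash
python3 -m creep '[[[-0.5,0,0],0.01],[[-0.5,0,-5],0.01],[[-0.5,0,-10],0.01],[[-0.5,0,-15],0.01],[[-0.5,0,-20],0.01]]'
python3 -m creep '[[[0,0,-4],0],[[0,0,-8],0],[[0,0,-12],0],[[0,0,-16],0],[[0,0,-20],0]]'
python3 -m creep '[[[0,0,-4],0],[[0,0,-8],0],[[0,0,-12],0],[[0,0,-16],0],[[0,0,-20],0]]'
```

```text
time_s: 21.25
position: [519.1, 231.2, 100.9]
orientation: [-0.0, -0.067, 0.998, -0.0]
force: [0.0, -0.9, -1.6]
width: 65.0
gripper_force: 66.7
time_s: 21.75
position: [519.3, 231.3, 81.2]
orientation: [0.0, -0.067, 0.998, 0.0]
force: [-0.6, 0.6, -1.5]
width: 64.7
gripper_force: 66.7
time_s: 22.25
position: [519.2, 231.4, 61.2]
orientation: [-0.0, -0.067, 0.998, 0.0]
force: [-0.7, 0.3, -2.3]
width: 64.9
gripper_force: 66.7
```

```bash
python3 -m creep '[[[0,0,-2],0],[[0,0,-4],0],[[0,0,-6],0],[[0,0,-6],0],[[0,0,-6],0]]'
python3 -m creep '[[[0,0,-0.7],0],[[0,0,-1.4],0],[[0,0,-2],0],[[0,0,-2],0],[[0,0,-2],0]]'
```

```text
time_s: 22.75
position: [519.3, 231.4, 55.6]
orientation: [0.0, -0.067, 0.998, 0.0]
force: [-0.1, -0.2, -1.7]
width: 65.2
gripper_force: 66.7
time_s: 23.25
position: [519.2, 231.3, 53.5]
orientation: [-0.0, -0.067, 0.998, 0.0]
force: [0.3, -0.1, -1.3]
width: 65.0
gripper_force: 66.7
```

```bash
python3 -m creep '[[[0,0,-0.5],0],[[0,0,-1],0],[[0,0,-1],0],[[0,0,-1],0],[[0,0,-1],0]]'
python3 -m creep '[[[0,0,-0.5],0],[[0,0,-0.5],0],[[0,0,-0.5],0],[[0,0,-0.5],0],[[0,0,-0.5],0]]'
```

```text
time_s: 23.75
position: [519.4, 231.4, 53.1]
orientation: [0.0, -0.067, 0.998, -0.0]
force: [-2.6, -1.7, 5.7]
width: 64.9
gripper_force: 67.6
time_s: 24.25
position: [519.4, 231.4, 53.0]
orientation: [0.0, -0.067, 0.998, -0.0]
force: [-4.7, -2.4, 9.6]
width: 64.7
gripper_force: 68.2
```

On the floor at the predicted height. Open, rise, and find the handle.

```bash
python3 -m creep '[[[0,0,0],0],[[0,0,0],0],[[0,0,0],0],[[0,0,0],0],[[0,0,0],0]]' 80
python3 -m creep '[[[0,0,2],0],[[0,0,12],0],[[0,0,30],0],[[0,0,50],0],[[0,0,70],0]]'
python3 -m creep '[[[0,0,20],0],[[0,0,50],0],[[0,0,80],0],[[0,0,100],0],[[0,0,100],0]]' 0
python3 - <<'E'
from h import *
f=grab_frame("top");g=grab_frame("side"); a=.135; ex=np.array([np.cos(a),np.sin(a)])
for phi in np.arange(.60,1.0,.04):
    P=[*(np.array([519.4,231.4])+ex*100*np.sin(phi)),39+100*np.cos(phi)]
    print(round(phi,2),np.round(P,1),"top",np.hypot(*(proj(f,P)[0]-[160.8,205.4])).round(1),"side",np.hypot(*(proj(g,P)[0]-[163,251.5])).round(1))
ps=proj(g,[[520,232,93]])[0].astype(int)
cv2.imwrite("pics/c6.png",cv2.resize(g["image"][ps[1]-60:ps[1]+50,ps[0]-75:ps[0]+75,::-1],(800,586),interpolation=2)); print(ps,sense()['joint_positions'].round(2))
E
```

```text
time_s: 24.75
position: [519.2, 231.3, 51.9]
orientation: [-0.0, -0.067, 0.998, 0.0]
force: [-0.1, 0.1, 0.7]
width: 80.1
gripper_force: 0.0
time_s: 25.25
position: [519.3, 231.5, 123.6]
orientation: [0.0, -0.067, 0.998, 0.0]
force: [0.7, -0.3, -0.7]
width: 80.1
gripper_force: 0.0
time_s: 25.75
position: [520.4, 232.3, 226.0]
orientation: [0.003, -0.067, 0.998, 0.001]
force: [0.2, 0.9, 0.1]
width: 6.8
gripper_force: 0.0
0.6 [575.4 239.  121.5] top 5.0 side 4.8
0.64 [578.6 239.4 119.2] top 3.7 side 3.7
0.68 [581.7 239.9 116.8] top 2.5 side 2.7
0.72 [584.7 240.3 114.2] top 1.4 side 1.8
0.76 [587.7 240.7 111.5] top 0.5 side 1.4
0.8 [590.5 241.1 108.7] top 0.9 side 1.8
0.84 [593.2 241.4 105.7] top 1.8 side 2.7
0.88 [595.8 241.8 102.7] top 2.7 side 3.8
0.92 [598.2 242.1  99.6] top 3.6 side 4.9
0.96 [600.6 242.4  96.4] top 4.3 side 6.0
[191 276] [ 0.07  0.28 -0.67  1.6   0.18  1.32  1.07]
```

View pics/c6.png

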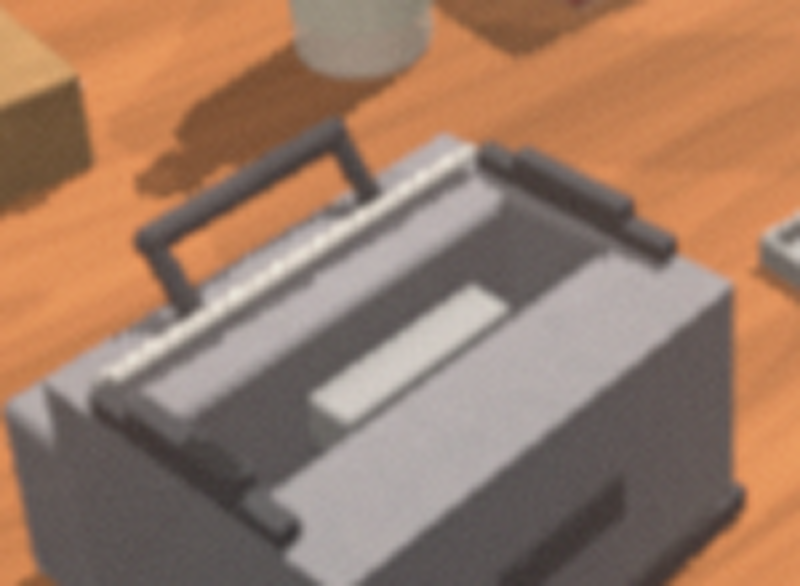

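The nut stands level in the slot (bar at about (410,350)) and the handle is at about (585,240,112), with the cover near 1.28 rad. I'll go behind the handle with closed fingers.

```bash
python3 -m creep '[[[25,3,0],0],[[50,7,0],0],[[75,10,0],0],[[100,14,0],0],[[104,14,0],0]]' 0
python3 -m creep '[[[0,0,-25],0],[[0,0,-50],0],[[0,0,-75],0],[[0,0,-100],0],[[0,0,-110],0]]'
python3 -m creep '[[[0,0,-5],0],[[0,0,-10],0],[[0,0,-11],0],[[0,0,-11],0],[[0,0,-11],0]]'
```

```text
time_s: 26.35
position: [624.5, 244.8, 219.6]
orientation: [-0.001, -0.066, 0.998, -0.0]
force: [0.1, 0.6, -0.8]
width: -0.1
gripper_force: 0.0
time_s: 26.85
position: [621.1, 244.5, 108.6]
orientation: [-0.002, -0.067, 0.998, -0.001]
force: [-0.3, -0.1, -0.2]
width: 0.2
gripper_force: 0.0
time_s: 27.35
position: [623.6, 245.5, 101.8]
orientation: [0.0, -0.067, 0.998, 0.0]
force: [0.2, -0.4, 0.2]
width: -0.1
gripper_force: 0.0
```

```bash
python3 -m creep '[[[-8,-1,0],0],[[-15,-2,0],0],[[-20,-2.7,2],0],[[-26,-3.5,7],0],[[-32,-4.4,12],0]]'
python3 -m creep '[[[-5,-0.7,3],0],[[-9,-1.2,5],0],[[-13,-1.8,7.5],0],[[-20,-2.7,10.5],0],[[-26.5,-3.6,13],0]]'
```

```text
time_s: 27.85
position: [591.0, 240.8, 113.6]
orientation: [0.0, -0.066, 0.998, 0.0]
force: [2.8, 0.5, -1.4]
width: 0.1
gripper_force: 1.2
time_s: 28.35
position: [565.1, 237.4, 127.0]
orientation: [0.001, -0.066, 0.998, 0.0]
force: [4.5, 0.5, 3.4]
width: 0.4
gripper_force: 2.2
```

```bash
python3 -m creep '[[[-6,-0.8,1.5],0],[[-12,-1.6,2.7],0],[[-18,-2.4,3.5],0],[[-24,-3.2,4.2],0],[[-29.3,-4,4.5],0]]'
python3 -m creep '[[[-6,-0.8,-0.3],0],[[-12,-1.6,-1],0],[[-18,-2.4,-2],0],[[-24,-3.2,-3.2],0],[[-29.3,-4,-4.5],0]]'
python3 -m creep '[[[-3,-0.4,-1],0],[[-6,-0.8,-2],0],[[-9,-1.2,-3.2],0],[[-12,-1.6,-4.5],0],[[-13.8,-1.9,-5.5],0]]'
```

```text
time_s: 28.85
position: [534.6, 233.4, 130.3]
orientation: [-0.0, -0.067, 0.998, 0.0]
force: [3.1, 1.0, 2.1]
width: 0.2
gripper_force: 1.4
time_s: 29.35
position: [505.4, 229.2, 125.8]
orientation: [-0.0, -0.067, 0.998, -0.0]
force: [2.0, 0.7, -0.5]
width: -0.0
gripper_force: 1.2
time_s: 29.85
position: [492.0, 227.4, 120.4]
orientation: [-0.0, -0.067, 0.998, -0.0]
force: [0.5, -0.2, 1.6]
width: -0.1
gripper_force: 0.8
```

Now the last part, watching for the stop in the force.

```bash
python3 -m creep '[[[-1.5,-0.2,-0.8],0],[[-3,-0.4,-1.6],0],[[-4.5,-0.6,-2.4],0],[[-6,-0.8,-3],0],[[-6,-0.8,-3],0]]'
python3 -m creep '[[[-1,-0.1,-0.4],0],[[-1.5,-0.2,-0.6],0],[[-2,-0.3,-0.6],0],[[-2,-0.3,-0.6],0],[[-2,-0.3,-0.6],0]]'
```

```text
time_s: 30.35
position: [487.2, 226.7, 117.9]
orientation: [0.001, -0.066, 0.998, 0.0]
force: [4.7, 1.2, 0.5]
width: 0.0
gripper_force: 2.8
time_s: 30.85
position: [487.1, 226.7, 118.0]
orientation: [0.003, -0.066, 0.998, 0.001]
force: [12.5, 2.5, -0.8]
width: 0.2
gripper_force: 6.2
```

Stopped firmly at the shut position. I'll back off and look.

```bash
python3 -m creep '[[[3,0.4,1],0],[[8,1,4],0],[[12,1.6,12],0],[[12,1.6,30],0],[[12,1.6,50],0]]'
python3 -m creep '[[[0,0,20],0],[[0,0,40],0],[[0,0,60],0],[[0,-20,70],0],[[0,-40,70],0]]'
python3 -m creep '[[[0,-30,0],0],[[0,-60,0],0],[[0,-90,0],0],[[0,-110,0],0],[[0,-110,0],0]]'
python3 - <<'E'
from h import *
f=grab_frame("top");g=grab_frame("side"); a=.135; ex=np.array([np.cos(a),np.sin(a)])
for phi in(-.524,-.444): print(proj(f,[*(np.array([519.4,231.4])+ex*100*np.sin(phi)),39+100*np.cos(phi)]),proj(g,[*(np.array([519.4,231.4])+ex*100*np.sin(phi)),39+100*np.cos(phi)]))
A=cv2.resize(g["image"][190:340,100:300,::-1],(400,300)); B=cv2.resize(f["image"][180:285,110:250,::-1],(400,300))
cv2.imwrite("pics/c7.png",np.hstack([A,B])); print(sense()['force'].round(1))
E
```

```text
time_s: 31.35
position: [495.9, 227.9, 167.4]
orientation: [-0.001, -0.067, 0.998, -0.0]
force: [0.2, -0.1, -0.6]
width: 0.2
gripper_force: 0.0
time_s: 31.85
position: [496.7, 188.5, 239.0]
orientation: [0.001, -0.067, 0.998, 0.0]
force: [-0.7, 0.4, 0.2]
width: -0.1
gripper_force: 0.0
time_s: 32.35
position: [496.5, 74.8, 237.2]
orientation: [-0.0, -0.064, 0.998, -0.0]
force: [0.5, 0.0, 1.0]
width: 0.2
gripper_force: 0.0
[[165.  256.3]] [[214.8 273.6]]
[[164.2 253.1]] [[211.1 269.6]]
[-0.4 -0.6 -0.8]
```

View pics/c7.png

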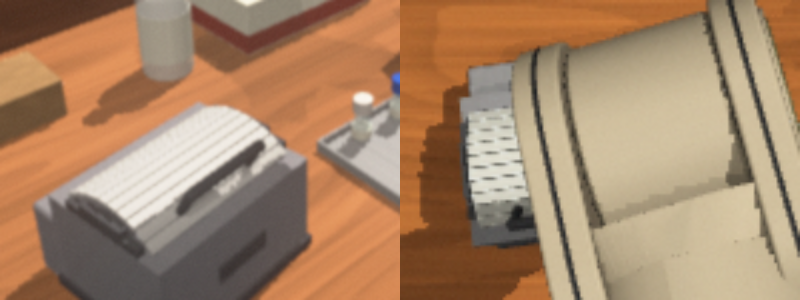

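The cover is shut (handle at about (222,176) in the side crop, at or beyond the predicted shut line) and the arm is clear. The job is ready to hand in.

```bash
python3 -c "
from rig import *
print(close_job())"
```

```text
the job is handed in; nothing more can be done
None
```

I unscrewed the nut, set it down upright on the tray, took it again by its bar ends and stood it in the slot, rolled the cover shut to its stop and handed the job in at about 32 s; no verdict was returned.

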